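# Load the wrapping carousel and hold it at the front

## Task

Lift the top gift box off the stacked pile and set it down gently, upright and inside the raised edging, in the empty place of the wrapping carousel. Then turn the carousel until that place, with the box in it, is lined up with the upright front pointer on the carousel's foot. Finish while still gripping the carousel's central handle, so that it is held still for tying the ribbon; leave the rest of the pile and everything else on the counter where it stands.

Things in the scene. Friction and masses are not known exactly. Their poses are not given: they have to be found in the camera images.
- top_box_mid (a point): Centre of the top gift box of the pile (the one to move), half-way up. A closed, square-cornered brown card box, 55 mm along its x axis, 62 mm along its y axis, 50 mm tall, 0.11 kg or a little more or less; its z axis is up. It stands loosely on two like boxes and can be gripped from above across either pair of sides.
- top_box: The same box; origin at the centre of its underside, same axes as top_box_mid.
- pile_mid: Second box of the pile, of the same size (55 x 62 x 50 mm), under the top box; origin at the centre of its underside. Stays where it is.
- pile_low: Lowest box of the pile, 55 x 62 x 68 mm, standing on the counter; origin at the centre of its underside. Stays where it is. The pile stands left of the wooden chest, level with its front edge or with its back half.
- carousel: Fixed round foot of the wrapping carousel, with a steel tongue and upright pointer plate (22 mm wide, up to 40 mm above the counter) 132 to 138 mm from the axis, which marks the front. Origin on the turning axis at counter height; -x of this body points from the axis to the pointer.
- turntable (a joint): Angle of the carousel's wooden turntable (128 mm radius, top face 30 mm above the counter, turning about the vertical axis through carousel's origin). 0 when the empty place is exactly at the front pointer; grows counter-clockwise seen from above. Turns endlessly both ways, with slight friction (0.04 N m) and no spring. At the start it stands between about 0.6 and 1.5 rad.
- empty_place (a point): Centre of the empty place's floor, on the turntable's top face, 80 mm from the axis. A square recess 72 x 72 mm inside an edging 3 mm wide and 6 mm high, one pair of sides pointing along the radius. Turns with the turntable: its -x axis points outward from the axis. The other two places, 120 degrees either side, carry ribbon spools lying flat, 24 and 30 mm high, fastened to the turntable.
- front_place (a point): Fixed point 80 mm from the axis towards the front pointer, at the height of the turntable's top face: where empty_place must come to be.
- grip_mid (a point): Centre of the carousel's central handle, a wooden bar on a thin steel post on the axis, 93 mm above the counter. The bar is 44 mm long (its x axis, along the radius through the empty place), 14 mm thick (y) and 30 mm tall (z, from 78 to 108 mm above the counter); pinch it across the 14 mm. It turns with the turntable.
- grip: The same handle as a body (bar and post, fixed to the turntable); origin on the axis at counter height, axes as grip_mid.
- beans: Bystander: glass jar of beans with wooden stopper, 63 mm wide, 85 mm tall, left of the chest where the pile is not.
- ribbon_roll: Bystander: loose ribbon spool, 68 mm wide, 22 mm high, lying on the counter left of the carousel.
- seal_roll: Bystander: roll of paper seals, 69 mm wide, 26 mm high, on the counter's near edge left of the carousel.
- bell: Bystander: call bell, 80 mm wide, 54 mm high, left of the carousel.
- tasting_chest_lid (a joint): Bystander: lid of the wooden chest right of the carousel (chest 191 x 235 mm, 98 mm tall), shut at 0 and to stay shut; it opens upward to 1.75 rad.

How it is judged:
By the outcome, as a careful person would: the job done as asked, in the order asked, and still so for the second after the job is handed in, while the arm keeps its last pose, push and grip.
It also fails if it takes over 45 s, if anything falls off the work surface, if the arm or the gripper's body presses on something with over 40 N, if the wrist force passes 120 N, or if a joint passes its speed limit or range.

## Robot

A 6-joint arm with a two-finger parallel gripper is mounted at the origin on a cart in front of the work surface, level with it; the furniture and walls round the work are solid. World frame = base frame: x ahead of the robot, y to its left, z up, the work surface at z = 0. Lengths are in m, angles in rad, forces in N, time in s.
With the tool pointing down it reaches from about 0.425 to 0.95 m from the base axis. Payload 3.5 kg.
Tool frame: the origin (TCP) lies at the very end of the fingers, on their centre line; the grasp point (between the pads) lies 19 mm behind it; z points along the fingers, y is the direction in which the jaws open and shut (so a half turn about z gives the same grasp; the last joint's range is limited). The gripper opens to 85 mm and grips with 20 to 120 N. Pads are 22 mm wide; open, the fingers measure 114 mm over their backs; the gripper's body (76 mm by 85 mm) begins 54 mm behind the grasp point. The pads swing forward as they close: fully open they stand 13 mm farther back than shut.
Start: joints at [1.164, 0.286, 1.577, -0, 1.279, -0.15], TCP at [0.171, 0.653, 0.231] pointing down, gripper open.
Joint ranges: [-2.77, 2.77], [-0.9, 2.22], [0.21, 2.48], [-1.53, 4.67], [0.24, 2.81], [-2.84, 2.84]. Speed limits (rad/s): [2.79, 2.79, 3.14, 3.14, 3.14, 3.14].

## Interface

Orientations are given as a 3x3 rotation matrix whose columns are the frame's x, y, z axes.
In Python, from workcell import * gives the robot as it stands. The module is installed in compiled form; this text tells all that it offers.
- The arm moves only by the tool step_arm, never from a script. Its argument "steps" is a list that holds one entry, the list of rows, each a list of 6 numbers: the shift along the tool's x, y, z in cm, then the turn, a rotation vector about the tool's x, y, z in rad. In form: [[[tx, ty, tz, ax, ay, az], ...]]. A call has 1 to 5 rows; each row shifts and turns the commanded pose from where the row before left it, along the tool's axes as they then stand; what a row does not reach is not made up. A row lasts 1/12 s, in which the tool goes at most 41.7 mm and 7.16 degrees, less where a joint would pass 70% of its speed; a pose out of reach is approached as far as the arm can. A call is refused whole if a number of a shift passes 4.17 or a number of a turn 0.125, either way. A call with a gripper value outside its range is refused whole. "grip" is the finger opening in cm, from 0 to 8.54, set as the call begins (left out, the last holds). The fingers move at their own pace and stop on an object; "squeeze" is the grip in N (left out, the last holds). Time passes only in rows, so rows that do not move let the fingers close. It gives the time, the measured TCP pose, the force and the opening at its end, in the units of the state.
- state(): the state, without advancing time (a new reading comes with each control period).
- get_image(name): name is "scene" or "top" or "wrist"; returns (picture, depth): 420x560x3 uint8, red, green, blue; 420x560 float32, m along the optical axis (not along the pixel's ray), 0 where there is no reading.
- camera_info(name): a dict with "camera_matrix" (3x3 intrinsics, pixels), "k1" (the pictures are not rectified: a ray, as slopes to the right and down, at radius r is drawn at 1 + k1 r^2 times it, then the intrinsics apply), "rvec" (rotation vector, rad) and "tvec" (3), from world to camera coordinates, as OpenCV has them. Camera axes: x right, y down, z forward; pixel columns grow to the right and rows downward; lengths in m; the calibration is good to about 2 mm. A picture is of the moment at which its call begins: read the wrist's pose just before it. camera_info takes no time and is no camera call; for the wrist camera it gives the pose at the moment of the call.
- sign_off(): hands the job in, once; it reports no verdict.
The state is a dict: "time_s": time; "joint_positions": joint angles; "qd": joint speeds; "joint_efforts": joint torques, N m; "tcp_pos": TCP position; "eef_rot": TCP orientation; "wrist_force": force on the tool from outside, world axes, zero at the start; "torque": the same for the moment, N m; "gripper_width": finger opening in m.
Only numpy, scipy, OpenCV 4.12 (cv2) and the standard library are available. Lean on these libraries where they do the work, as an engineer would, in place of code of your own. Each camera call takes 0.05 s, during which the arm holds its last target. There are 200 camera calls.

## Working session

There is one attempt and no reset: what is moved stays moved. The work goes in short steps, Python scripts to look and compute and a tool call to move; the robot and the scene stay as the last step left them, time stands still between calls to the robot, and variables do not carry over. Pictures are saved under pics/ and viewed, about 8 in all and at most 12, crops included, and the job is handed in when it is done.

Besides the shell and the picture viewer there is one more tool, called after ">>>" in YAML: its name, and indented under it one key for each argument. step_arm: Moves the arm, as the interface text tells. Its arguments: {"type":"object","properties":{"steps":{"type":"array","items":{"type":"array","items":{"type":"array","items":{"type":"number"}}}},"grip":{"type":"number"},"squeeze":{"type":"number"}},"required":["steps"]}

```bash
mkdir -p pics
python3 - <<'E'
from workcell import *
import numpy as np, cv2
s=state(); print(s['time_s'],s['tcp_pos'],np.round(s['eef_rot'],3),s['gripper_width'])
for n in ['scene','top']:
    p,d=get_image(n); np.savez('pics/%s0.npz'%n,p=p,d=d); cv2.imwrite('pics/%s0.png'%n,p[:,:,::-1])
    c=camera_info(n); print(n,{k:np.round(v,4).tolist() for k,v in c.items()})
E
```

```text
0.0 [0.17112413 0.65225614 0.22991952] [[-0.967  0.254 -0.001]
 [ 0.254  0.967 -0.002]
 [ 0.    -0.002 -1.   ]] 0.08544416050940837
scene {'camera_matrix': [[529.5223, 0.0, 283.7511], [0.0, 529.5223, 209.1573], [0.0, 0.0, 1.0]], 'k1': -0.123, 'rvec': [2.2507, -0.9871, 0.3474], 'tvec': [-0.0819, 0.4858, 1.0806]}
top {'camera_matrix': [[502.7777, 0.0, 281.6955], [0.0, 502.7777, 213.004], [0.0, 0.0, 1.0]], 'k1': -0.1552, 'rvec': [2.1526, -2.1726, 0.1645], 'tvec': [0.2923, 0.4679, 1.1986]}
```

View pics/top0.png

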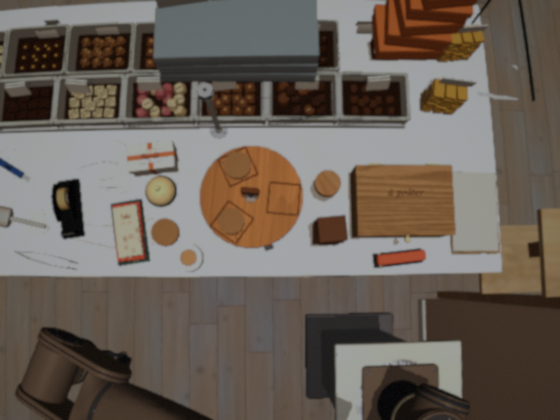

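View pics/scene0.png

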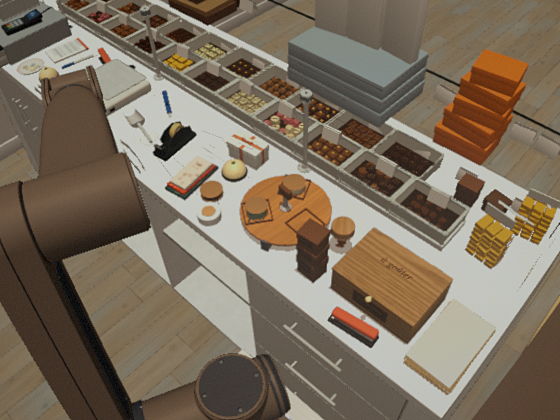

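The top view shows the carousel centred near (251,197), the empty place at (284,198), the pointer at (268,247) and the pile top at (331,229). The bean jar is at (327,183) and the chest to the right. The scene view agrees: the pile stands in front, between the carousel and the chest.

```bash
cat > h.py <<'E'
import numpy as np, cv2
def ray(c,uv):
    K=np.array(c['camera_matrix']);D=np.array([c['k1'],0,0,0.])
    n=cv2.undistortPoints(np.array(uv,float).reshape(-1,1,2),K,D).reshape(-1,2)
    R=cv2.Rodrigues(np.array(c['rvec'],float))[0]; t=np.array(c['tvec'],float).ravel()
    return np.c_[n,np.ones(len(n))],R,t
def atdepth(c,uv,d):
    r,R,t=ray(c,uv); return (r*np.asarray(d).reshape(-1,1)-t)@R
def atz(c,uv,z):
    r,R,t=ray(c,uv); o=-R.T@t; w=r@R; return o+w*((z-o[2])/w[:,2])[:,None]
def cloud(c,d):
    v,u=np.indices(d.shape); return atdepth(c,np.c_[u.ravel(),v.ravel()],d.ravel()).reshape(d.shape+(3,))
E
python3 - <<'E'
from workcell import *
from h import *
c=camera_info('top'); f=np.load('pics/top0.npz'); p,d=f['p'],f['d']; P=cloud(c,d)
# pile top
def rect(m,z,name):
    n,l,st,ce=cv2.connectedComponentsWithStats(m.astype(np.uint8)); 
    for i in range(1,n):
        if st[i,4]>40:
            v,u=np.nonzero(l==i); w=atz(c,np.c_[u,v],z)[:,:2].astype(np.float32)
            r=cv2.minAreaRect(w*1000); print(name,st[i],np.round(r[0]),np.round(r[1]),round(r[2],1),'mean',w.mean(0),'z',np.median(P[l==i][:,2]))
roi=np.zeros(d.shape,bool); roi[140:265,190:360]=1
z=P[...,2]
rect(roi&(z>0.15)&(z<.19),.168,'pile')
rect(roi&(z>0.09)&(z<.125),.108,'grip')
rect(roi&(z>0.018)&(z<.04),.03,'table')
rect(roi&(z>0.035)&(z<.065),.05,'spools')
print(np.median(z[258:270,280:340]))
v,u=np.mgrid[238:256,258:280]; print(np.round(z[240:254,260:276]*1000).astype(int))
# table circle
m=(roi&(z>0.018)&(z<.065)).astype(np.uint8); 
w=atz(c,np.argwhere(m)[:,::-1],.03)[:,:2].astype(np.float32); print(cv2.minEnclosingCircle(w))
crop=p[140:270,190:360]; cv2.imwrite('pics/crop0.png',cv2.resize(crop,None,fx=4.5,fy=4.5,interpolation=cv2.INTER_CUBIC)[:,:,::-1])
E
```

```text
pile [317 215  31  28 736] [418. 183.] [55. 63.] 4.8 mean [0.41762397 0.18277937] z 0.16776657312729354
grip [356 165   4  71 234] [490. 115.] [  7. 163.] 88.2 mean [0.49704963 0.11378044] z 0.09480834326659854
grip [240 187  19   9 129] [512. 364.] [42. 16.] 84.3 mean [0.5116673  0.36376765] z 0.10624179076805162
grip [315 220  29  24  90] [403. 195.] [80. 41.] 52.3 mean [0.4044759 0.1961411] z 0.11449366265721686
table [ 200  146  103  102 6978] [513. 363.] [250. 251.] 89.5 mean [0.5099998  0.35630056] z 0.029837058869327263
table [351 173   3  60  87] [496. 115.] [147.   4.] 0.2 mean [0.49305546 0.11503986] z 0.02881646789144278
table [190 243  13  22 237] [373. 496.] [51. 29.] 0.5 mean [0.37017894 0.49754775] z 0.02535287204884578
spools [223 149  29  30 592] [590. 396.] [65. 71.] 74.8 mean [0.5879957  0.39677474] z 0.05335284872613842
spools [352 169   6  67 134] [494. 115.] [162.   9.] 1.3 mean [0.49163055 0.11480131] z 0.04949895063140129
spools [213 204  31  30 525] [452. 415.] [68. 60.] 59.0 mean [0.45111343 0.41226786] z 0.05981766902020498
-0.0005592142672395909
[[  29   2
[... 545 characters left out ...]
9   37   44   43   40    5
    -1    5]
 [   3    3   -2    0   10   41   41   36   38   39   39   38   35    1
    -2   -1]
 [   1   -4   -1   -2    4   36   38   41   41   37   20   11   -2   -3
     2   -3]
 [   0    0   -2    1   -5   43   32   22   14    3    0   -1   -1    3
     1   -2]
 [  -1   -3    0    2   -1   10   -2   -2   -6   -1    2    3   -2    2
    -2    0]
 [   0    2   -4   -2    2   -4   -1    1   -2    2    4   -1 1244    4
    -3    7]
 [  -2    3   -2   -2   -4   -4   -4    1   -5   -5   -1   -5   -1    1
     1    0]
 [  -3   -2   -1   -2    0    0   -5   -4   -1   -2   -3    3   -1    1
     3    3]]
((0.46356409788131714, 0.3100811839103699), 0.23132771253585815)
```

View pics/crop0.png

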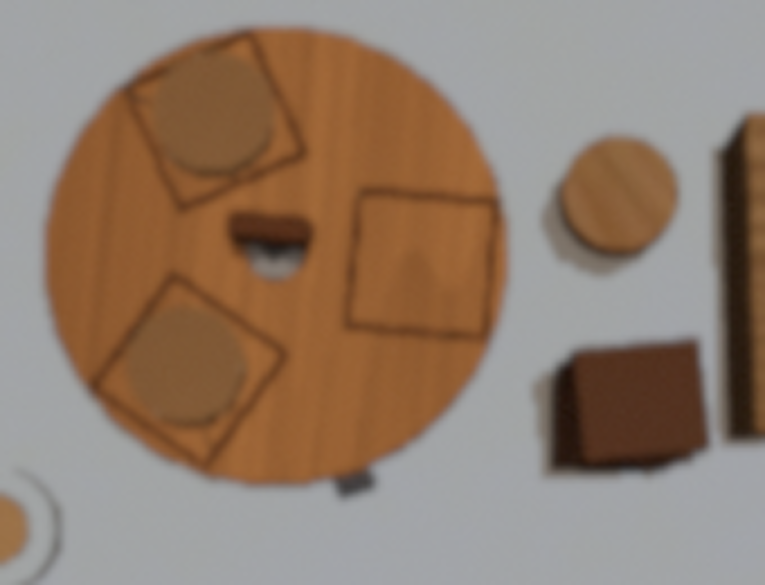

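The crop shows the empty place's edging corners at about (362,189), (497,201), (486,337) and (346,326). The handle bar runs from (230,225) to (310,225), and the pointer is at (355,482).

Run:
```python
from workcell import *
from h import *
c=camera_info('top'); f=np.load('pics/top0.npz'); p,d=f['p'],f['d']; P=cloud(c,d); z=P[...,2]
roi=np.zeros(d.shape,bool); roi[140:250,196:306]=1
m=(roi&(z>0.016)).astype(np.uint8)
n,l,st,ce=cv2.connectedComponentsWithStats(m); i=1+np.argmax(st[1:,4])
cs=max(cv2.findContours((l==i).astype(np.uint8),cv2.RETR_EXTERNAL,cv2.CHAIN_APPROX_NONE)[0],key=len)[:,0]
w=atz(c,cs,.03)[:,:2]; 
for k in range(4):
    A=np.c_[2*w,np.ones(len(w))]; x=np.linalg.lstsq(A,(w**2).sum(1),rcond=None)[0]; cen=x[:2]; r=np.sqrt(x[2]+cen@cen); e=np.abs(np.linalg.norm(w-cen,axis=1)-r); w=w[e<max(.004,1.5*e.std())]
print('table',cen,r,len(w))
q=np.array([[362,189],[497,201],[486,337],[346,326]])/4.5-.5+.5/4.5+[190,140]
W=atz(c,q,.036)[:,:2]; ep=W.mean(0); v=ep-cen; print('place',ep,np.linalg.norm(v),np.degrees(np.arctan2(v[1],v[0])))
for k in range(4): e=W[(k+1)%4]-W[k]; print(np.linalg.norm(e),np.degrees(np.arctan2(e[1],e[0])))
pm=np.zeros(d.shape,bool); pm[243:252,263:275]=1; pm&=(z>.034)&(np.linalg.norm(P[...,:2]-cen,axis=-1)>.128)
pp=atz(c,np.argwhere(pm)[:,::-1],.04)[:,:2]; v=pp.mean(0)-cen; print('pointer',pp.mean(0),np.linalg.norm(v),np.degrees(np.arctan2(v[1],v[0])),len(pp))
g=np.zeros(d.shape,bool); g[183:200,236:264]=1; g&=(z>.10); a=atz(c,np.argwhere(g)[:,::-1],.108)[:,:2]
ev=np.linalg.svd(a-a.mean(0))[2][0]; print('grip',a.mean(0),np.degrees(np.arctan2(ev[1],ev[0])),cv2.minAreaRect((a*1000).astype(np.float32)))
R=np.array(state()['eef_rot']); 
s=state(); ty=R[:,1]
print(np.degrees(np.arctan2(ty[1],ty[0])))
b=np.array([.418,.183]); dd=b-np.array(s['tcp_pos'])[:2]; print('tool shift to box', R.T@np.r_[dd,0])
```

```text
table [0.51381095 0.36297277] 0.1253553217400753 294
place [0.50621505 0.28314122] 0.08019210152907073 -95.43527419389395
0.0736431084927322 -95.54968933886873
0.07481062947755664 174.5541234838048
0.07564430764651257 85.01300838160292
0.07557633297019946 -6.961450762371907
pointer [0.3871123  0.31985673] 0.13383400179433041 -161.20636350790528 23
grip [0.51251013 0.36419047] -96.36244579470754 ((513.2550659179688, 367.2054748535156), (49.073246002197266, 23.24666976928711), 67.46853637695312)
75.2880290454209
tool shift to box [-0.35793615 -0.39123697  0.00072694]
```

>>> step_arm:
  steps:
    - [[0, 0, -0.6, 0, 0, 0.123], [0, 0, -0.6, 0, 0, 0.123], [0, 0, -0.6, 0, 0, 0.123], [0, 0, -0.6, 0, 0, 0.123], [0, 0, -0.6, 0, 0, 0.123]]
  grip: 8.54

```text
time_s: 0.52
tcp_pos: [0.1712, 0.6525, 0.2607]
eef_rot: [[-0.639, 0.769, -0.001], [0.769, 0.639, -0.001], [-0.001, -0.001, -1.0]]
wrist_force: [-0.4, 0.0, 0.0]
gripper_width: 0.0855
```

>>> step_arm:
  steps:
    - [[0, 0, 0, 0, 0, 0.123], [0, 0, 0, 0, 0, 0.123], [0, 0, 0, 0, 0, 0.123], [0, 0, 0, 0, 0, 0.123], [0, 0, 0, 0, 0, 0.123]]

```text
time_s: 0.93
tcp_pos: [0.1713, 0.6525, 0.2605]
eef_rot: [[-0.078, 0.997, -0.001], [0.997, 0.078, -0.001], [-0.001, -0.001, -1.0]]
wrist_force: [-0.4, -0.4, 1.1]
gripper_width: 0.0857
```

>>> step_arm:
  steps:
    - [[-3.7, 1.57, 0, 0, 0, 0], [-3.7, 1.57, 0, 0, 0, 0], [-3.7, 1.57, 0, 0, 0, 0], [-3.7, 1.57, 0, 0, 0, 0], [-3.7, 1.57, 0, 0, 0, 0]]

```text
time_s: 1.35
tcp_pos: [0.2653, 0.4732, 0.2606]
eef_rot: [[-0.085, 0.996, -0.001], [0.996, 0.085, -0.001], [-0.001, -0.001, -1.0]]
wrist_force: [1.0, -0.9, 0.3]
gripper_width: 0.085
```

>>> step_arm:
  steps:
    - [[-3.7, 1.57, 0, 0, 0, 0], [-3.7, 1.57, 0, 0, 0, 0], [-3.7, 1.57, 0, 0, 0, 0], [-3.7, 1.57, 0, 0, 0, 0], [0, 0, 0, 0, 0, 0]]

```text
time_s: 1.77
tcp_pos: [0.3426, 0.328, 0.2609]
eef_rot: [[-0.077, 0.997, 0.001], [0.997, 0.077, -0.003], [-0.003, 0.001, -1.0]]
wrist_force: [-0.6, 0.4, -0.2]
gripper_width: 0.0853
```

>>> step_arm:
  steps:
    - [[-3.6, 1.6, 0, 0, 0, 0], [-3.6, 1.6, 0, 0, 0, 0], [-3.6, 1.6, 0, 0, 0, 0], [-3.6, 1.6, 0, 0, 0, 0], [0, 0, 0, 0, 0, 0]]

```text
time_s: 2.18
tcp_pos: [0.4184, 0.1902, 0.2611]
eef_rot: [[-0.077, 0.997, 0.001], [0.997, 0.077, -0.002], [-0.002, 0.001, -1.0]]
wrist_force: [-0.1, 0.3, 0.4]
gripper_width: 0.0853
```

Run:
```python
from workcell import *
from h import *
c=camera_info('wrist'); s=state()
p,d=get_image('wrist'); np.savez('pics/w1.npz',p=p,d=d,**c); cv2.imwrite('pics/w1.png',p[:,:,::-1])
P=cloud(c,d); z=P[...,2]
print(s['tcp_pos'],s['time_s'])
m=((z>.155)&(z<.18)).astype(np.uint8)
n,l,st,ce=cv2.connectedComponentsWithStats(m)
for i in range(1,n):
    if st[i,4]>1500:
        w=P[l==i]; print(st[i],np.median(w[:,2]),cv2.minAreaRect((w[:,:2]*1000).astype(np.float32)))
        v,u=np.nonzero(l==i); print(cv2.minAreaRect((atz(c,np.c_[u,v],.168)[:,:2]*1000).astype(np.float32)))
```

```text
[0.41835884 0.19021168 0.26109905] 2.1833
[ 240  179   75   82 5885] 0.16884826535473596 ((418.96630859375, 182.2393035888672), (55.592037200927734, 62.013328552246094), 4.7983245849609375)
((419.02203369140625, 183.4766845703125), (55.16777801513672, 64.3680191040039), 4.794703960418701)
```

View pics/w1.png

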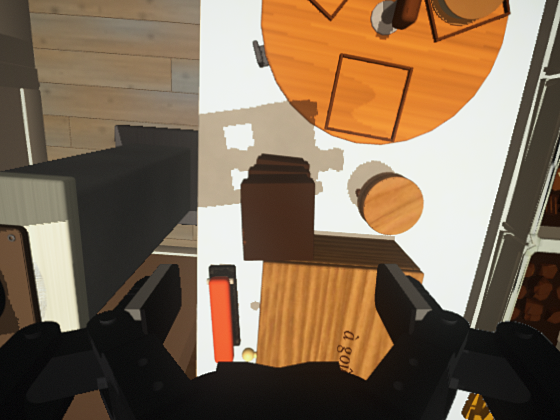

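The wrist view shows the box top directly ahead at (278,220), with the carousel's empty place at (340,54), (411,68), (398,140), (326,128). Both views agree on the box: (0.419, 0.183), yaw 4.8°.

>>> step_arm:
  steps:
    - [[-0.74, 0, 0, 0, 0, 0.0], [0, 0, 3.2, 0, 0, 0], [0, 0, 3.2, 0, 0, 0], [0, 0, 3.2, 0, 0, 0], [0, 0, 1.6, 0, 0, -0.007]]

```text
time_s: 2.65
tcp_pos: [0.4133, 0.1881, 0.1451]
eef_rot: [[-0.094, 0.996, -0.006], [0.996, 0.094, -0.001], [-0.0, -0.006, -1.0]]
wrist_force: [-0.1, 0.0, -0.4]
gripper_width: 0.0854
```

>>> step_arm:
  steps:
    - [[0, 0, 1.2, 0, 0, 0], [0, 0, 0.5, 0, 0, 0], [0, 0, 0, 0, 0, 0], [0, 0, 0, 0, 0, 0]]

```text
time_s: 2.98
tcp_pos: [0.4165, 0.1882, 0.1328]
eef_rot: [[-0.092, 0.996, 0.0], [0.996, 0.092, 0.0], [0.0, 0.0, -1.0]]
wrist_force: [0.0, 0.7, 0.1]
gripper_width: 0.0856
```

Run:
```python
from workcell import *
from h import *
f=np.load('pics/w1.npz'); c={k:f[k] for k in ['camera_matrix','k1','rvec','tvec']}; c['k1']=float(c['k1'])
W=atz(c,[[340,54],[411,68],[398,140],[326,128]],.036)[:,:2]; print(W.mean(0))
for k in range(4): e=W[(k+1)%4]-W[k]; print(np.linalg.norm(e),np.degrees(np.arctan2(e[1],e[0])))
P=cloud(c,f['d']); z=P[...,2]
m=(z>.032)&(z<.045)&(np.indices(z.shape)[1]<275)&(np.indices(z.shape)[1]>245)&(np.indices(z.shape)[0]<75)
print('pointer',atz(c,np.argwhere(m)[:,::-1],.04).mean(0),m.sum())
p,d=get_image('wrist'); cv2.imwrite('pics/w2.png',p[:,:,::-1])
```

```text
[0.50871795 0.28403834]
0.07585702177812721 -5.431333188371304
0.07409481479903332 -90.55489830207935
0.08081719190293965 175.44338353553982
0.07507248016414586 85.59739834044794
pointer [0.3899906  0.32334957 0.04      ] 185
```

View pics/w2.png

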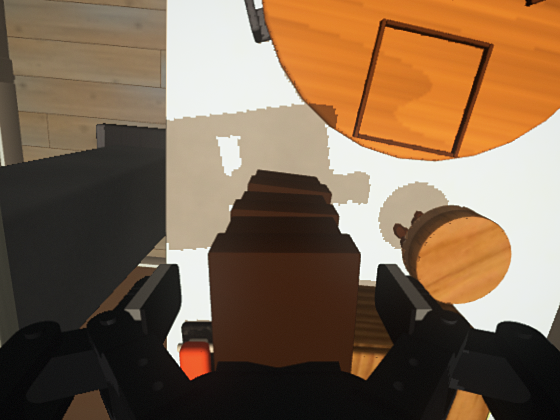

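The box stands between the fingers (209 to 360, with the fingers at 180 and 377), about 2 mm to the right. I'll correct that and close.

>>> step_arm:
  steps:
    - [[-0.55, 0.2, 0, 0, 0, 0.008], [0, 0, 0, 0, 0, 0], [0, 0, 0, 0, 0, 0]]

```text
time_s: 3.28
tcp_pos: [0.4198, 0.1819, 0.1332]
eef_rot: [[-0.082, 0.997, 0.002], [0.997, 0.082, 0.0], [0.0, 0.002, -1.0]]
wrist_force: [0.7, 0.5, -0.7]
gripper_width: 0.0851
```

>>> step_arm:
  steps:
    - [[0, 0, 0, 0, 0, 0], [0, 0, 0, 0, 0, 0], [0, 0, 0, 0, 0, 0], [0, 0, 0, 0, 0, 0], [0, 0, 0, 0, 0, 0]]
  grip: 5.0
  squeeze: 25

```text
time_s: 3.7
tcp_pos: [0.4194, 0.1821, 0.1326]
eef_rot: [[-0.083, 0.997, 0.001], [0.997, 0.083, 0.0], [-0.0, 0.001, -1.0]]
wrist_force: [0.1, 0.1, 1.0]
gripper_width: 0.0547
```

>>> step_arm:
  steps:
    - [[0, 0, 0, 0, 0, 0], [0, 0, 0, 0, 0, 0], [0, 0, 0, 0, 0, 0], [0, 0, 0, 0, 0, 0]]

```text
time_s: 4.03
tcp_pos: [0.4194, 0.1821, 0.1326]
eef_rot: [[-0.083, 0.997, 0.001], [0.997, 0.083, 0.0], [-0.0, 0.001, -1.0]]
wrist_force: [0.8, -0.9, 2.8]
gripper_width: 0.0549
```

>>> step_arm:
  steps:
    - [[0, 0, -0.4, 0, 0, 0], [0, 0, -0.8, 0, 0, 0], [0, 0, -1.6, 0, 0, 0], [0, 0, -2.4, 0, 0, 0], [0, 0, -2, 0, 0, 0.06]]

```text
time_s: 4.45
tcp_pos: [0.4186, 0.1821, 0.2052]
eef_rot: [[-0.022, 1.0, -0.001], [1.0, 0.022, -0.0], [-0.0, -0.001, -1.0]]
wrist_force: [0.7, -0.0, -0.4]
gripper_width: 0.0547
```

>>> step_arm:
  steps:
    - [[0, 0, -0.8, 0, 0, 0.06], [0, 0, 0, 0, 0, 0.058], [1.5, 1.0, 0, 0, 0, 0], [2, 1.5, 0, 0, 0, 0], [2, 1.5, 0, 0, 0, 0]]

```text
time_s: 4.87
tcp_pos: [0.4643, 0.2335, 0.2128]
eef_rot: [[0.095, 0.995, 0.0], [0.995, -0.095, 0.0], [0.0, 0.0, -1.0]]
wrist_force: [0.5, -0.0, -0.9]
gripper_width: 0.0542
```

>>> step_arm:
  steps:
    - [[2, 1.5, 0, 0, 0, 0], [2, 1.5, 0, 0, 0, 0], [1.4, 0.8, 0, 0, 0, 0], [0, 0, 0, 0, 0, 0], [0, 0, 0, 0, 0, 0]]

```text
time_s: 5.28
tcp_pos: [0.5068, 0.2834, 0.212]
eef_rot: [[0.094, 0.996, -0.001], [0.996, -0.094, -0.001], [-0.001, -0.001, -1.0]]
wrist_force: [0.1, 0.3, -0.8]
gripper_width: 0.0547
```

Run:
```python
from workcell import *
from h import *
c=camera_info('wrist'); s=state()
p,d=get_image('wrist'); np.savez('pics/w3.npz',p=p,d=d,**c); cv2.imwrite('pics/w3.png',p[:,:,::-1]); print(s['tcp_pos'])
```

```text
[0.5068068  0.28340672 0.21196654]
```

View pics/w3.png

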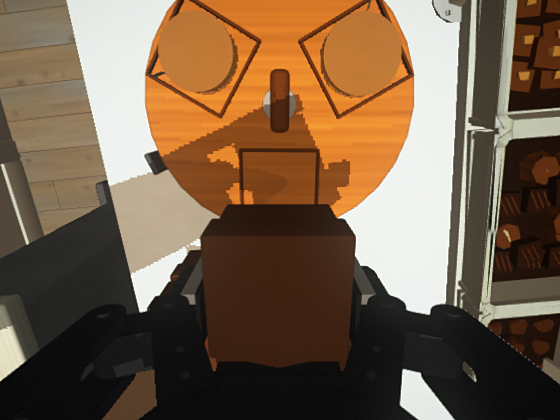

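The held box, spanning 204 to 355, is centred on the place, whose inner edging corners are at (240,149) and (319,149). The handle is at (279,100) and the pointer at (153,162).

Run:
```python
from workcell import *
from h import *
f=np.load('pics/w3.npz'); c={k:f[k] for k in ['camera_matrix','k1','rvec','tvec']}; c['k1']=float(c['k1'])
W=atz(c,[[240,149],[319,149]],.036)[:,:2]; e=W[1]-W[0]; o=np.array([e[1],-e[0]])/np.linalg.norm(e); 
print(W,np.linalg.norm(e),np.degrees(np.arctan2(*e[::-1])),o,W.mean(0)+o*.0375)
P=cloud(c,f['d']); z=P[...,2]; v,u=np.indices(z.shape)
m=(z>.1)&(z<.12)&(v<140)&(abs(u-279)<20); g=P[m][:,:2]; print('grip',atz(c,np.c_[u[m],v[m]],.108).mean(0),cv2.minAreaRect((1000*g).astype(np.float32)))
m=(z>.034)&(z<.045)&(u<170)&(u>135)&(v>145)&(v<180); print('pointer',atz(c,np.c_[u[m],v[m]],.04).mean(0))
rim=(z>.02)&(z<.036)&(u>140)&(u<420)&(v<215)
cs=max(cv2.findContours(rim.astype(np.uint8),cv2.RETR_EXTERNAL,cv2.CHAIN_APPROX_NONE)[0],key=len)[:,0]; cs=cs[(cs[:,1]>10)&(cs[:,1]<195)]
w=atz(c,cs,.03)[:,:2]
for k in range(4):
    A=np.c_[2*w,np.ones(len(w))]; x=np.linalg.lstsq(A,(w**2).sum(1),rcond=None)[0]; cen=x[:2]; r=np.sqrt(x[2]+cen@cen); q=np.abs(np.linalg.norm(w-cen,axis=1)-r); w=w[q<max(.003,1.5*q.std())]
print('table',cen,r)
m=(z>.0)&(z<.19)&(v>215)&(v<235)&(u>190)&(u<370); m=(u>225)&(u<335)&(v>212)&(v<230); print('box face',np.median(P[m],0)); m=(u>230)&(u<330)&(v>245)&(v<330); print('box top',np.median(P[m],0))
```

```text
[[0.47452538 0.32533912]
 [0.54982367 0.31826265]] 0.07563007499535757 -5.368841629558352 [-0.0935669 -0.995613 ] [0.50866577 0.2844654 ]
grip [0.5154783  0.36368176 0.108     ] ((515.68701171875, 363.3516540527344), (42.90297317504883, 13.638998985290527), 84.26770782470703)
pointer [0.3893257  0.32075306 0.04      ]
table [0.51132122 0.38628609] 0.10672338468414139
box face [0.51087778 0.31369935 0.23264446]
box top [0.50900268 0.2941271  0.24827048]
```

>>> step_arm:
  steps:
    - [[0.1, 0.05, 2, 0, 0, 0], [0, 0, 3.5, 0, 0, 0], [0, 0, 3.5, 0, 0, 0], [0, 0, 3.2, 0, 0, 0], [0, 0, 1.8, 0, 0, 0]]

```text
time_s: 5.75
tcp_pos: [0.5044, 0.2823, 0.0684]
eef_rot: [[0.096, 0.995, -0.006], [0.995, -0.096, -0.002], [-0.003, -0.006, -1.0]]
wrist_force: [0.2, -0.4, -1.1]
gripper_width: 0.0547
```

>>> step_arm:
  steps:
    - [[0, 0, 1, 0, 0, 0], [0, 0, 0.5, 0, 0, 0], [0, 0, 0, 0, 0, 0], [0, 0, 0, 0, 0, 0]]

```text
time_s: 6.08
tcp_pos: [0.5087, 0.2843, 0.0589]
eef_rot: [[0.095, 0.995, 0.002], [0.995, -0.095, 0.001], [0.001, 0.002, -1.0]]
wrist_force: [0.4, -0.1, -1.1]
gripper_width: 0.0549
```

Run:
```python
from workcell import *
from h import *
c=camera_info('wrist'); s=state(); print(s['wrist_force'],s['tcp_pos'])
p,d=get_image('wrist'); cv2.imwrite('pics/w4.png',p[:,:,::-1])
```

```text
[ 0.38460433 -0.05376612 -1.10824684] [0.50865589 0.28428856 0.05891984]
```

View pics/w4.png

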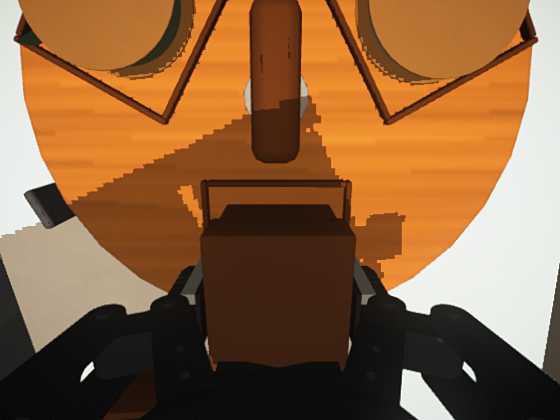

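The box hangs about 14 mm above the floor, inside the edging (202 to 350, middle 276, against the box middle at 279). I'll shift it 1 mm and lower it slowly.

>>> step_arm:
  steps:
    - [[0, -0.1, 0.5, 0, 0, 0], [0, 0, 0.4, 0, 0, 0], [0, 0, 0.2, 0, 0, 0], [0, 0, 0.1, 0, 0, 0], [0, 0, 0, 0, 0, 0]]

```text
time_s: 6.55
tcp_pos: [0.5064, 0.2842, 0.0449]
eef_rot: [[0.095, 0.995, -0.001], [0.995, -0.095, -0.0], [-0.0, -0.001, -1.0]]
wrist_force: [-0.6, -0.0, -1.0]
gripper_width: 0.0547
```

>>> step_arm:
  steps:
    - [[0, 0, 0.05, 0, 0, 0], [0, 0, 0.05, 0, 0, 0], [0, 0, 0, 0, 0, 0]]

```text
time_s: 6.8
tcp_pos: [0.507, 0.2844, 0.0446]
eef_rot: [[0.095, 0.995, 0.001], [0.995, -0.095, 0.0], [0.0, 0.001, -1.0]]
wrist_force: [0.7, -0.6, 0.4]
gripper_width: 0.0549
```

>>> step_arm:
  steps:
    - [[0, 0, 0.05, 0, 0, 0], [0, 0, 0, 0, 0, 0]]

```text
time_s: 6.97
tcp_pos: [0.5071, 0.2844, 0.0446]
eef_rot: [[0.095, 0.996, 0.001], [0.996, -0.095, 0.0], [0.0, 0.001, -1.0]]
wrist_force: [-1.1, -1.5, 3.9]
gripper_width: 0.0545
```

>>> step_arm:
  steps:
    - [[0, 0, 0.04, 0, 0, 0], [0, 0, 0, 0, 0, 0], [0, 0, 0, 0, 0, 0]]

```text
time_s: 7.22
tcp_pos: [0.5073, 0.2844, 0.0446]
eef_rot: [[0.094, 0.996, 0.001], [0.996, -0.094, 0.0], [0.0, 0.001, -1.0]]
wrist_force: [-1.3, -0.8, 5.0]
gripper_width: 0.0548
```

>>> step_arm:
  steps:
    - [[0, 0, 0, 0, 0, 0], [0, 0, 0, 0, 0, 0], [0, 0, 0, 0, 0, 0], [0, 0, 0, 0, 0, 0], [0, 0, 0, 0, 0, 0]]
  grip: 8.2

```text
time_s: 7.63
tcp_pos: [0.5065, 0.2842, 0.0431]
eef_rot: [[0.095, 0.995, -0.001], [0.995, -0.095, -0.0], [-0.0, -0.0, -1.0]]
wrist_force: [0.4, -0.4, -0.3]
gripper_width: 0.0815
```

>>> step_arm:
  steps:
    - [[0, 0, -0.5, 0, 0, 0], [0, 0, -1, 0, 0, 0], [0, 0, -2, 0, 0, 0], [0, 0, -3, 0, 0, 0], [0, 0, -3, 0, 0, 0]]

```text
time_s: 8.05
tcp_pos: [0.5061, 0.284, 0.1394]
eef_rot: [[0.095, 0.995, -0.001], [0.995, -0.095, -0.0], [-0.001, -0.001, -1.0]]
wrist_force: [1.0, 0.6, -0.4]
gripper_width: 0.0822
```

>>> step_arm:
  steps:
    - [[0, 0, -2.5, 0, 0, 0], [-1.5, 0, -1, 0, 0, 0], [-1, 0, 0, 0, 0, 0], [0, 0, 0, 0, 0, 0]]

```text
time_s: 8.38
tcp_pos: [0.5046, 0.2582, 0.1746]
eef_rot: [[0.096, 0.995, 0.002], [0.995, -0.096, 0.0], [0.0, 0.002, -1.0]]
wrist_force: [-0.7, 0.6, -0.6]
gripper_width: 0.0822
```

Run:
```python
from workcell import *
from h import *
c=camera_info('wrist'); s=state()
p,d=get_image('wrist'); np.savez('pics/w5.npz',p=p,d=d,**c); cv2.imwrite('pics/w5.png',p[:,:,::-1]); print(s['tcp_pos'],s['wrist_force'])
P=cloud(c,d); z=P[...,2]; v,u=np.indices(z.shape)
m=((z>.072)&(z<.09)).astype(np.uint8)
n,l,st,ce=cv2.connectedComponentsWithStats(m)
for i in range(1,n):
    if st[i,4]>800: print(st[i],np.median(P[l==i],0),cv2.minAreaRect((1000*atz(c,np.c_[u[l==i],v[l==i]],.08)[:,:2]).astype(np.float32)))
m=((z>.1)&(z<.116)).astype(np.uint8)
n,l,st,ce=cv2.connectedComponentsWithStats(m)
for i in range(1,n):
    if st[i,4]>500: print('g',st[i],np.median(P[l==i],0),cv2.minAreaRect((1000*atz(c,np.c_[u[l==i],v[l==i]],.108)[:,:2]).astype(np.float32)))
```

```text
[0.50457471 0.25817799 0.17458479] [-0.6873403   0.63149637 -0.60143084]
[534   0  26  98 973] [0.69965223 0.35621331 0.07294349] ((694.689208984375, 353.3092041015625), (16.851768493652344, 63.970069885253906), 10.371298789978027)
[ 511   96   49  226 2246] [0.70025707 0.2301159  0.07295475] ((700.7034912109375, 231.8898468017578), (40.818511962890625, 180.6289825439453), 8.14177417755127)
[ 239  134   78   85 6367] [0.50743101 0.28644899 0.08083052] ((507.32904052734375, 284.6435241699219), (62.23325729370117, 55.17399215698242), 84.62339782714844)
[ 287  261   78   75 4566] [0.53585332 0.18495562 0.08596345] ((536.883056640625, 180.35903930664062), (69.27094268798828, 62.71581268310547), 88.84554290771484)
g [ 267   14   24   80 1841] [0.51549399 0.36332004 0.10826126] ((515.6195068359375, 362.4574890136719), (42.85770797729492, 13.721864700317383), 84.00877380371094)
g [186 285  33  83 640] [0.44667866 0.19427864 0.10836354] ((443.2918395996094, 182.44442749023438), (13.594854354858398, 71.48960876464844), 3.862619161605835)
```

View pics/w5.png

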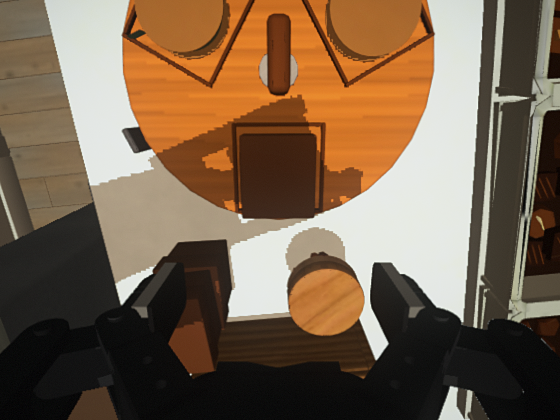

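The placed box is upright inside the edging: centre (0.507, 0.2846), top at 0.081, square to the place. The handle is at (0.5155, 0.363) and the pointer at (135,140).

>>> step_arm:
  steps:
    - [[2, 0, 0, 0, 0, 0], [2.8, 0, 0, 0, 0, 0], [2.8, 0, 0, 0, 0, 0], [2.0, 0.03, 0, 0, 0, 0], [0.9, 0, 0, 0, 0, 0]]
  grip: 7.0

```text
time_s: 8.85
tcp_pos: [0.5135, 0.3658, 0.1712]
eef_rot: [[0.093, 0.996, -0.003], [0.996, -0.093, -0.001], [-0.001, -0.003, -1.0]]
wrist_force: [-1.3, -0.0, 0.0]
gripper_width: 0.07
```

>>> step_arm:
  steps:
    - [[0, 0, 0, 0, 0, 0], [0, 0, 2, 0, 0, 0], [0, 0, 2, 0, 0, 0], [0, 0, 1, 0, 0, 0], [0, 0, 0, 0, 0, 0]]

```text
time_s: 9.27
tcp_pos: [0.5122, 0.3618, 0.1192]
eef_rot: [[0.096, 0.995, -0.007], [0.995, -0.096, -0.004], [-0.004, -0.007, -1.0]]
wrist_force: [0.0, -0.1, -0.1]
gripper_width: 0.0704
```

>>> step_arm:
  steps:
    - [[0, 0, 1.5, 0, 0, 0], [0, 0, 1.5, 0, 0, 0], [0, 0, 1.0, 0, 0, 0], [0, 0, 0, 0, 0, 0], [0, 0, 0, 0, 0, 0]]

```text
time_s: 9.68
tcp_pos: [0.5145, 0.3635, 0.0833]
eef_rot: [[0.095, 0.995, -0.001], [0.995, -0.095, -0.0], [-0.001, -0.001, -1.0]]
wrist_force: [1.1, 0.9, -0.9]
gripper_width: 0.07
```

>>> step_arm:
  steps:
    - [[0, 0, 0, 0, 0, 0]]

```text
time_s: 9.77
tcp_pos: [0.5153, 0.364, 0.0846]
eef_rot: [[0.095, 0.995, 0.001], [0.995, -0.095, 0.001], [0.001, 0.001, -1.0]]
wrist_force: [1.0, 0.5, 0.4]
gripper_width: 0.0699
```

>>> step_arm:
  steps:
    - [[-0.06, 0, 0.9, 0, 0, 0], [0, 0, 0, 0, 0, 0], [0, 0, 0, 0, 0, 0]]

```text
time_s: 10.02
tcp_pos: [0.5142, 0.3631, 0.0741]
eef_rot: [[0.095, 0.995, -0.001], [0.995, -0.095, -0.0], [-0.0, -0.001, -1.0]]
wrist_force: [0.9, 0.1, -0.2]
gripper_width: 0.07
```

>>> step_arm:
  steps:
    - [[0, 0, 0, 0, 0, 0], [0, 0, 0, 0, 0, 0], [0, 0, 0, 0, 0, 0], [0, 0, 0, 0, 0, 0], [0, 0, 0, 0, 0, 0]]
  grip: 3.0

```text
time_s: 10.43
tcp_pos: [0.5146, 0.3633, 0.0746]
eef_rot: [[0.095, 0.995, 0.0], [0.995, -0.095, 0.0], [0.0, 0.0, -1.0]]
wrist_force: [0.2, -0.8, -0.3]
gripper_width: 0.0296
```

>>> step_arm:
  steps:
    - [[0, 0, 0, 0, 0, 0], [0, 0, 0, 0, 0, 0], [0, 0, 0, 0, 0, 0], [0, 0, 0, 0, 0, 0], [0, 0, 0, 0, 0, 0]]
  grip: 1.0
  squeeze: 30

```text
time_s: 10.85
tcp_pos: [0.5154, 0.3632, 0.0747]
eef_rot: [[0.095, 0.995, 0.002], [0.995, -0.095, 0.0], [0.001, 0.002, -1.0]]
wrist_force: [4.1, 0.1, -0.4]
gripper_width: 0.0138
```

>>> step_arm:
  steps:
    - [[0, 0, 0, 0, 0, 0.02], [0, 0, 0, 0, 0, 0.04], [0, 0, 0, 0, 0, 0.06], [0, 0, 0, 0, 0, 0.06], [0, 0, 0, 0, 0, 0.06]]
  squeeze: 45

```text
time_s: 11.27
tcp_pos: [0.5155, 0.3632, 0.0747]
eef_rot: [[0.332, 0.943, 0.002], [0.943, -0.332, 0.0], [0.001, 0.002, -1.0]]
wrist_force: [5.8, -0.5, -1.2]
gripper_width: 0.0134
```

>>> step_arm:
  steps:
    - [[0, 0, 0, 0, 0, 0.06], [0, 0, 0, 0, 0, 0.06], [0, 0, 0, 0, 0, 0.06], [0, 0, 0, 0, 0, 0.06], [0, 0, 0, 0, 0, 0.06]]

```text
time_s: 11.68
tcp_pos: [0.5156, 0.3631, 0.0747]
eef_rot: [[0.596, 0.803, 0.003], [0.803, -0.596, 0.0], [0.002, 0.002, -1.0]]
wrist_force: [5.9, -1.0, -2.1]
gripper_width: 0.0133
```

>>> step_arm:
  steps:
    - [[0, 0, 0, 0, 0, 0.06], [0, 0, 0, 0, 0, 0.06], [0, 0, 0, 0, 0, 0.06], [0, 0, 0, 0, 0, 0.06], [0, 0, 0, 0, 0, 0.06]]

```text
time_s: 12.1
tcp_pos: [0.5157, 0.3631, 0.0747]
eef_rot: [[0.807, 0.591, 0.003], [0.591, -0.807, 0.0], [0.002, 0.002, -1.0]]
wrist_force: [5.8, -2.5, -1.7]
gripper_width: 0.0135
```

>>> step_arm:
  steps:
    - [[0, 0, 0, 0, 0, 0.06], [0, 0, 0, 0, 0, 0.06], [0, 0, 0, 0, 0, 0.06], [0, 0, 0, 0, 0, 0.04], [0, 0, 0, 0, 0, 0.02]]

```text
time_s: 12.52
tcp_pos: [0.5158, 0.363, 0.0747]
eef_rot: [[0.924, 0.383, 0.003], [0.383, -0.924, 0.0], [0.003, 0.001, -1.0]]
wrist_force: [6.7, -1.1, -1.3]
gripper_width: 0.0135
```

>>> step_arm:
  steps:
    - [[0, 0, 0, 0, 0, 0.01], [0, 0, 0, 0, 0, 0], [0, 0, 0, 0, 0, 0], [0, 0, 0, 0, 0, 0]]

```text
time_s: 12.85
tcp_pos: [0.5158, 0.363, 0.0747]
eef_rot: [[0.927, 0.375, 0.003], [0.375, -0.927, 0.0], [0.003, 0.001, -1.0]]
wrist_force: [6.3, -0.3, -2.7]
gripper_width: 0.0133
```

```bash
cat > chk.py <<'E'
import sys
from workcell import *
from h import *
tag=sys.argv[1]; s=state(); ty=np.array(s['eef_rot'])[:,1]; print(s['time_s'],s['tcp_pos'],s['wrist_force'],'ty',np.degrees(np.arctan2(ty[1],ty[0])))
for n in ['wrist','top']:
    c=camera_info(n); p,d=get_image(n); np.savez('pics/%s%s.npz'%(n,tag),p=p,d=d,**c); cv2.imwrite('pics/%s%s.png'%(n,tag),p[:,:,::-1])
    P=cloud(c,d); z=P[...,2]; v,u=np.indices(z.shape); cen=np.array([.515,.3632])
    r=np.linalg.norm(P[...,:2]-cen,axis=-1)
    m=((z>.07)&(z<.09)&(r<.14)).astype(np.uint8); k,l,st,_=cv2.connectedComponentsWithStats(m)
    for i in range(1,k):
        if st[i,4]>(100 if n=='top' else 1000): print(n,'box',st[i],cv2.minAreaRect((1000*atz(c,np.c_[u[l==i],v[l==i]],.08)[:,:2]).astype(np.float32)))
    m=(z>.033)&(z<.046)&(r>.129)&(r<.142)&(P[...,0]<.42); q=atz(c,np.c_[u[m],v[m]],.04).mean(0)[:2] if m.any() else None
    print(n,'pointer',q,m.sum(), None if q is None else np.degrees(np.arctan2(*(q-cen)[::-1])))
E
python3 chk.py a
```

```text
12.85 [0.51578949 0.36298996 0.0747299 ] [ 6.32459897 -0.27614671 -2.66134963] ty -67.97281233050509
wrist pointer None 0 None
top pointer None 0 None
```

View pics/wrista.png

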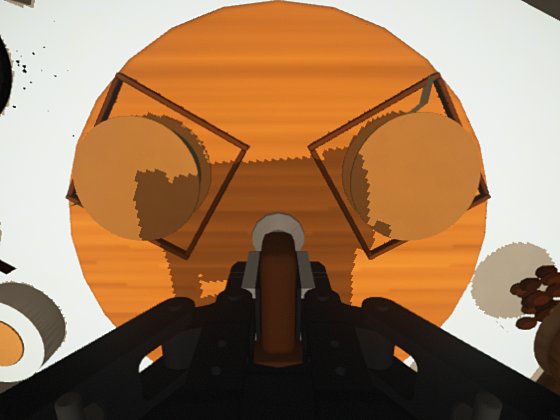

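The turntable now stands about 3° short of the front and the bar sits centred in the jaws. I'll refine the pointer bearing from the stored views and take the scene view.

Run:
```python
from workcell import *
from h import *
p,d=get_image('scene'); np.savez('pics/sa.npz',p=p,d=d); cs=camera_info('scene')
def ptr(c,d,cen,nm):
    P=cloud(c,d); z=P[...,2]; v,u=np.indices(z.shape)
    r=np.linalg.norm(P[...,:2]-cen,axis=-1)
    for lo in (.030,.036):
        m=(d>0)&(z>lo)&(z<.046)&(r>.1295)&(r<.143)&(P[...,0]<.42)&(P[...,1]<.345)
        if m.sum()<5: print(nm,'none'); continue
        q=P[m][:,:2]; a=np.degrees(np.arctan2(*(q-cen).T[::-1])); print(nm,lo,m.sum(),'mean',a.mean(),'mid',(a.min()+a.max())/2,np.ptp(a), 'r',r[m].mean())
L=lambda n:(lambda f:({**{k:f[k] for k in ['camera_matrix','rvec','tvec']},'k1':float(f['k1'])},f['d']))(np.load('pics/%s.npz'%n))
for n in ['w1','w3','w5']: ptr(*L(n),np.array([.5155,.3633]),n)
ptr(camera_info('top'),np.load('pics/top0.npz')['d'],np.array([.5138,.3630]),'top')
ptr(cs,np.load('pics/scene0.npz')['d'],np.array([.515,.363]),'scene')
# handle in scene/scene0 to see the scene frame's axis
for n in ['scene0','sa']:
    dd=np.load('pics/%s.npz'%n)['d']; P=cloud(cs,dd); z=P[...,2]; r=np.linalg.norm(P[...,:2]-[.515,.363],axis=-1)
    m=(r<.04)&(z>.1)&(z<.112); print(n,'bar top',P[m].mean(0),m.sum())
    m=(z>.0725)&(z<.088)&(r<.14)&(r>.04); print(n,'boxtop',m.sum(), cv2.minAreaRect((1000*P[m][:,:2]).astype(np.float32)) if m.sum()>4 else '')
cv2.imwrite('pics/sa.png',cv2.resize(p[150:300,200:360],None,fx=4.5,fy=4,interpolation=cv2.INTER_CUBIC)[:,:,::-1])
```

```text
w1 0.03 146 mean -160.9497379588249 mid -161.22992094116796 9.505223824853402 r 0.1354332735943341
w1 0.036 139 mean -161.16122459799826 mid -161.2699427727852 9.425180161618925 r 0.13545894989896043
w3 0.03 217 mean -161.36708044840395 mid -161.33817015698585 9.344089996326204 r 0.13325459849656854
w3 0.036 163 mean -161.3108677777347 mid -161.33864655524803 9.343137199801873 r 0.13375401483209517
w5 0.03 297 mean -161.2691518932518 mid -161.2428989923093 9.117880948852417 r 0.13364493700966967
w5 0.036 219 mean -161.28331757634584 mid -161.2428989923093 9.117880948852417 r 0.13412881544519062
top 0.03 23 mean -161.40836323214486 mid -161.4632226400451 8.10751464296655 r 0.13349392679177854
top 0.036 21 mean -161.41627404956137 mid -161.4632226400451 8.10751464296655 r 0.13325189765894777
scene 0.03 38 mean -158.9264937551024 mid -154.18780142246965 34.373875722761596 r 0.13787966064247936
scene 0.036 16 mean -160.57515392029467 mid -160.8739278709783 9.549281463300758 r 0.13856530409254042
scene0 bar top [0.51112428 0.35969737 0.10589474] 77
scene0 boxtop 0 
sa bar top [0.50579589 0.3580837  0.10587879] 77
sa boxtop 419 ((438.6176452636719, 331.8883056640625), (67.8458023071289, 56.24765396118164), 22.988733291625977)
```

View pics/sa.png

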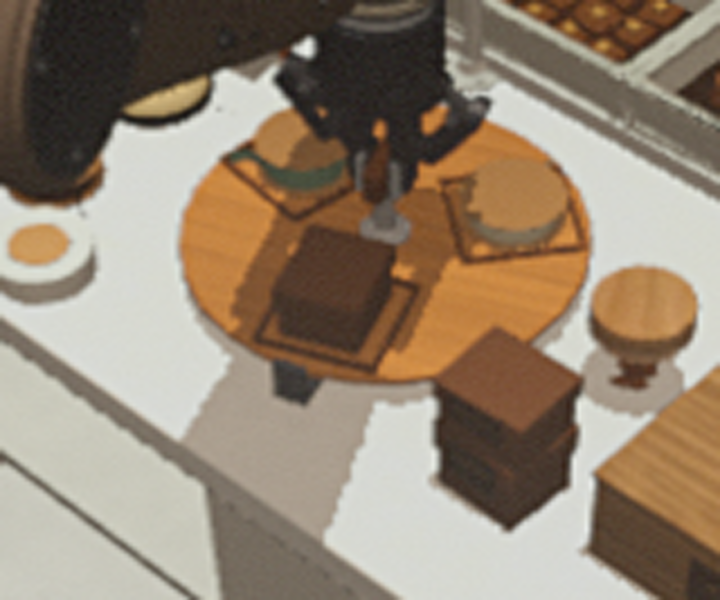

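The scene view shows the box upright inside its edging, a little short of the pointer at (297,383). The pile's two remaining boxes and the jar stand as before. All views put the pointer at −161.3°, so 3.3° remains.

>>> step_arm:
  steps:
    - [[0, 0, 0, 0, 0, 0.02], [0, 0, 0, 0, 0, 0.025], [0, 0, 0, 0, 0, 0.013], [0, 0, 0, 0, 0, 0], [0, 0, 0, 0, 0, 0]]

```text
time_s: 13.42
tcp_pos: [0.5157, 0.3629, 0.0747]
eef_rot: [[0.947, 0.321, 0.003], [0.321, -0.947, 0.0], [0.003, 0.001, -1.0]]
wrist_force: [5.6, -0.3, -0.9]
gripper_width: 0.0134
```

>>> step_arm:
  steps:
    - [[-0.01, 0, 0, 0, 0, 0], [0, 0, 0, 0, 0, 0], [0, 0, 0, 0, 0, 0]]

```text
time_s: 13.67
tcp_pos: [0.5158, 0.3629, 0.0747]
eef_rot: [[0.947, 0.321, 0.003], [0.321, -0.947, 0.0], [0.003, 0.001, -1.0]]
wrist_force: [5.3, -1.2, -2.0]
gripper_width: 0.0134
```

Run:
```python
from workcell import *
from h import *
s=state(); ty=np.array(s['eef_rot'])[:,1]; print(s['time_s'],s['tcp_pos'],s['wrist_force'],s['gripper_width'],'ty',np.degrees(np.arctan2(ty[1],ty[0])))
c=camera_info('wrist'); p,d=get_image('wrist'); P=cloud(c,d); z=P[...,2]; v,u=np.indices(z.shape)
cen=np.array([.5155,.3632])
for k,(h,lo,hi) in {'L':(.06,.05,.07),'R':(.054,.05,.07)}.items():
    m=(z>.046)&(z<.068)&((u<250) if k=='L' else (u>310))&(np.linalg.norm(P[...,:2]-cen,axis=-1)<.125)&(v<300)
    n,l,st,_=cv2.connectedComponentsWithStats(m.astype(np.uint8)); i=1+np.argmax(st[1:,4])
    w=P[l==i]; zz=np.median(w[:,2]); (x,y),r=cv2.minEnclosingCircle(np.c_[u[l==i],v[l==i]].astype(np.float32))
    q=atz(c,[[x,y]],zz)[0,:2]; print(k,zz,q,np.linalg.norm(q-cen),np.degrees(np.arctan2(*(q-cen)[::-1])))
p,d=get_image('scene'); cs=camera_info('scene'); P=cloud(cs,d); z=P[...,2]; r=np.linalg.norm(P[...,:2]-[.513,.363],axis=-1)
m=(z>.0725)&(z<.088)&(r<.14)&(r>.04); print('boxtop',cv2.minAreaRect((1000*P[m][:,:2]).astype(np.float32)))
cv2.imwrite('pics/sb.png',cv2.resize(p[150:300,200:360],None,fx=4.5,fy=4,interpolation=cv2.INTER_CUBIC)[:,:,::-1])
```

```text
13.6667 [0.51579629 0.36292787 0.0747143 ] [ 5.33681809 -1.17150039 -1.96700323] 0.0133635090394627 ty -71.29626610255487
L 0.06074554188132626 [0.53256062 0.44216223] 0.08078426993894702 77.80805584241638
R 0.05491990872436966 [0.57741909 0.31160618] 0.08059711720839448 -39.80260966011664
boxtop ((437.3111267089844, 336.1567077636719), (66.00669860839844, 56.68977737426758), 18.005081176757812)
```

View pics/sb.png

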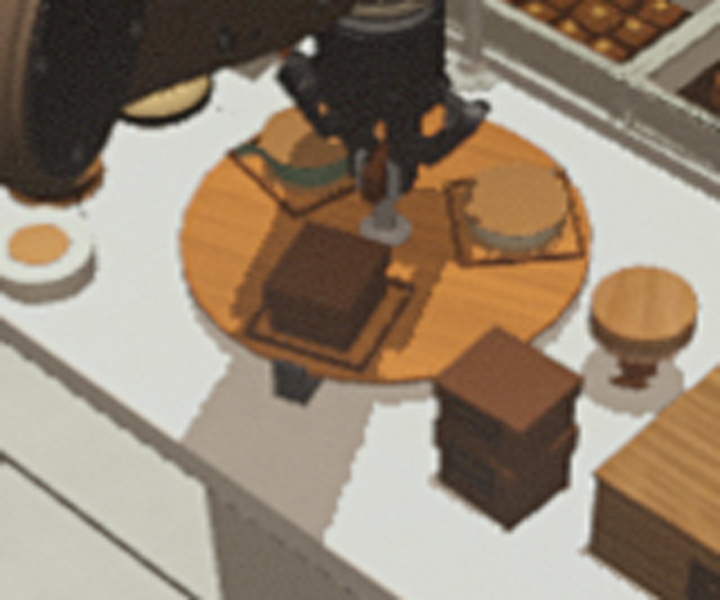

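```bash
python3 -c "
from workcell import *
print(sign_off()); s=state(); print(s['time_s'],s['gripper_width'],s['wrist_force'])"
```

```text
the job is handed in; nothing more can be done
None
the job is handed in; nothing more can be done
```

I moved the top box into the carousel's empty place and turned the carousel clockwise by about 66° until the place lined up with the front pointer. I signed off at about 14 s with the handle still gripped at 45 N; no verdict was given.

- **Box:** it went down with about 5 N of contact force. The wrist view after release showed it upright, inside the edging and square to the place, at (0.507, 0.285) with its top at 0.081 m. The final scene view still shows it in the edging.
- **Line-up:** the jaws hold the place at −161.3°, and the wrist and top views put the pointer between −161.2° and −161.5°. The two spools alone gave −161.0°, but they measured 117.6° apart instead of 120°, so that check is good only to about 1°. The scene camera reads the pointer slightly differently, at −160.6° to −160.9°.
- **Handle:** the opening read 13.4 mm on the 14 mm bar, and a small steady side force of about 5 N remained from slightly off-centre gripping.
- **Surroundings:** the other two pile boxes and the bean jar look unmoved in the scene view. I did not measure the remaining bystanders again.

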